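Stack two stone blanks on the sliding table and crank it under the drill

ROBOT

A 6-joint arm with a two-finger parallel gripper is mounted at the origin on the work surface. World frame = base frame: x ahead of the robot, y to its left, z up, the work surface at z = 0. Lengths are in mm, angles in rad, forces in N, time in s.
With the tool pointing down it reaches from about 300 to 825 mm from the base axis. Payload 5.4 kg.
Tool frame: the origin (TCP) lies on the mounting face of the last link; the fingertips stand 190 mm ahead of it and the grasp point (between the pads) lies 171 mm ahead of it; z points along the fingers, y is the line along which they close (so a half turn about z gives the same grasp; the last joint's range is limited). The gripper opens to 92 mm and grips with 3 to 60 N. Pads are 20 mm wide; open, the fingers measure 128 mm over their backs; the gripper's body (75 mm by 189 mm) begins 69 mm behind the grasp point.
Start: joints at [-1.399, 0.158, 1.597, -0, 1.386, -0.21], TCP at [214.216, -533.591, 404.701] pointing down, gripper open.
Joint ranges: [-2.91, 2.91], [-0.94, 2.29], [0.18, 2.7], [-1.29, 4.43], [0.17, 2.64], [-3, 3]. Speed limits (rad/s): [2.57, 2.57, 3.14, 3.14, 3.14, 3.14].

INTERFACE

Orientations are given as a unit quaternion [w, x, y, z].
In Python, from bench import robot gives the robot as it stands. The module is installed in compiled form; this text tells all that it offers.
- The arm moves only by the tool play_rows, never from a script. Its argument "deltas" is a list that holds one entry, the list of rows, each a list of 7 numbers: the turn, a rotation vector about the world's x, y, z each as a share of 90 degrees, from -1 to 1, then the shift along the world's x, y, z each as a share of 0.2 m, from -1 to 1, then the opening, from 0 (shut) to 1 (fully open). A call has 1 to 10 rows; each row shifts and turns the commanded pose from where the row before left it; what a row does not reach is not made up. A row lasts 1/8 s, in which the tool goes at most 62.5 mm and 10.7 degrees, less where a joint would pass 70% of its speed; a pose out of reach is approached as far as the arm can. A call with a number of a shift or a turn outside -1 to 1 is refused whole. A call with a gripper value outside its range is refused whole. The fingers move at their own pace and stop on an object; the grip force is fixed at half the most. Time passes only in rows, so rows that do not move let the fingers close. It gives the time, the measured TCP pose, the force, the opening and the grip force at its end, in the units of the state.
- robot.observe(): the state, without advancing time (a new reading comes with each control period).
- robot.capture(name): name is "scene" or "top" or "wrist"; returns the picture (480x640x3 uint8, red, green, blue); there is no depth.
- robot.camera_params(name): a dict with "fx", "fy", "cx", "cy" (pixels), "dist" ([k1, k2, p1, p2, k3] as OpenCV has them; the pictures are not rectified), "R" (3x3) and "t" (3): a world point X has camera coordinates R X + t. Camera axes: x right, y down, z forward; pixel columns grow to the right and rows downward; lengths in mm; the calibration is good to about 2 mm. A picture is of the moment at which its call begins: read the wrist's pose just before it. camera_params takes no time and is no camera call; for the wrist camera it gives the pose at the moment of the call.
- robot.sign_off(): hands the job in; it is judged then, once.
The state is a dict: "clock": time; "joints": joint angles; "qvel": joint speeds; "effort": joint torques, N m; "ee_pos": TCP position; "orientation": TCP orientation; "wrist_force": force on the tool from outside, world axes, zero at the start; "ft_torque": the same for the moment, N m; "gripper_width": finger opening in mm; "finger_force": force on a finger pad.
Only numpy, scipy, OpenCV 4.12 (cv2) and the standard library are available. Lean on these libraries where they do the work, as an engineer would, in place of code of your own. Each camera call takes 0.05 s, during which the arm holds its last target. There are 200 camera calls.

TASK

Lay the larger plain round stone disc flat in the middle of the round plate of the sliding table and the smaller round disc centred on top of it. Then turn the handwheel until the middle of the plate is directly below the drill bit, with the stack still centred; move the table only by its handwheel, never by pushing it, and do not knock over the two carved turrets.

Things in the scene. Friction and masses are not known exactly. Their poses are not given: they have to be found in the camera images.
- disc_large: larger plain round stone disc, beige, 60 mm diameter, 20 mm thick, lying flat on the bench; origin at the centre of its underside, z up
- disc_small: smaller plain round stone disc, same stone, 44 mm diameter, 20 mm thick, lying flat on the bench; origin at the centre of its underside, z up (an oval dish nearby is not part of the job)
- carriage: sliding table: a round aluminium plate, 120 mm diameter and 12 mm thick with turned rings, on a 110 x 100 mm grey carriage that runs along a steel bed; origin at the centre of the plate's flat top, 68 mm above the bench. It slides along its own y axis; turning the handwheel counterclockwise moves it along its -y, towards the handwheel and the drill bit
- plate_centre (a point): centre of the plate's flat top face (same point as the carriage origin, moves with it)
- handwheel (a joint): angle of the handwheel in rad about its upright axis, growing counterclockwise seen from above, range -0.25 to 5; each rad moves the plate 40 mm (growing angle: towards the drill bit). It stays where it is left; turning it takes about 7 N at the rim
- wheel_centre (a point): centre of the handwheel, lying flat 125 mm above the bench, 73 mm over its grey gear housing at the end of the bed: black round rim, 65 mm mean radius, of 16 mm round bar; hub 30 mm wide, 24 mm high; three 10 mm steel spokes in the rim plane at 0, 120, 240 degrees from this point's x axis (turns with the wheel; z up). Pinch the rim from above between spokes
- bit_tip (a point): lower tip of the upright drill bit (4 mm thick), 140 mm above the bench, over the bed's centre line. Above it a black handpiece 26 mm thick, 170 to 310 mm high, on a grey arm 14 mm wide at 240 mm height, running to a 24 mm thick, 314 mm high column 160 mm away on the far side of the bed
- turret_a: carved pale stone turret, 150 mm high, 48 mm wide foot, standing upright at the left of the bed; origin at the centre of its foot, z up
- turret_b: carved pale stone turret, 130 mm high, 48 mm wide foot, standing upright on the right; origin at the centre of its foot, z up
There are look-alikes about, which are no part of the job. Leave any brown look-alike of the disc_large alone. What is shaped like the disc_small but orange is not meant.

How it is judged (in metres and radians):
On the way, in this order (a step that is already met when the one before it is completed fails the run):
1. both discs lie centred and flat on the plate, large below, small on top, released (horizontal distance between disc_large and plate_centre below 0.007 m and z of disc_large in the frame of plate_centre between -0.004 and 0.004 m and horizontal distance between disc_small and disc_large below 0.007 m and z of disc_small in the frame of disc_large between 0.016 and 0.024 m and linear speed of each of disc_large, disc_small below 0.02 m/s and contact force between the fingers and disc_large below 0.1 N and contact force between the fingers and disc_small below 0.1 N), for 0.2 s.
2. the plate's centre is below the drill bit (horizontal distance between plate_centre and bit_tip below 0.006 m), for 0.2 s.
At the end, for the whole second after the job is handed in: The large disc lies flat on the plate within 7 mm of its centre, the small disc flat on the large one within 7 mm of its centre, both released and at rest; the plate's centre is within 6 mm (horizontally) of the drill bit's tip and the handwheel is still (all of step 1 and horizontal distance between plate_centre and bit_tip below 0.006 m and velocity of joint handwheel between -0.05 and 0.05 rad/s); the robot touches nothing.
It fails at once if the sliding table is pushed by the gripper or arm (more than 10 N on it) (contact force between any of the fingers, the arm and carriage above 10 N).
It fails at once if a carved turret is knocked over (angle between any of turret_a, turret_b's own z axis and vertical above 0.5 rad).
It also fails if it takes over 72 s, if anything falls off the work surface, if the arm or the gripper's body presses on something with over 40 N, if the wrist force passes 120 N, or if a joint passes its speed limit or range.

## Working session

There is one attempt and no reset: what is moved stays moved. The work goes in short steps, Python scripts to look and compute and a tool call to move; the robot and the scene stay as the last step left them, time stands still between calls to the robot, and variables do not carry over. Pictures are saved under pics/ and viewed, at most 13 in all, crops included, and the job is handed in when it is done.

Besides the shell and the picture viewer there is one more tool, called after ">>>" in YAML: its name, and indented under it one key for each argument. play_rows: Moves the arm, as the interface text tells. Shift numbers are shares of 0.2 m and turn numbers shares of 90 degrees, none past 1 either way. Its arguments: {"type":"object","properties":{"deltas":{"type":"array","items":{"type":"array","items":{"type":"array","items":{"type":"number","minimum":-1,"maximum":1}}}}},"required":["deltas"]}

```bash
mkdir -p pics
cat > h.py <<'E'
import numpy as np, cv2
from bench import robot
def cam(n):
    p=robot.camera_params(n); K=np.array([[p['fx'],0,p['cx']],[0,p['fy'],p['cy']],[0,0,1.]])
    return K,np.array(p['dist'],float),np.array(p['R'],float),np.array(p['t'],float)
def px2w(c,uv,z):
    K,d,R,t=c; q=cv2.undistortPoints(np.array(uv,float).reshape(-1,1,2),K,d).reshape(-1,2)
    r=np.c_[q,np.ones(len(q))]@R; o=-R.T@t
    return o+r*((z-o[2])/r[:,2])[:,None]
def w2px(c,X):
    K,d,R,t=c; return cv2.projectPoints(np.array(X,float).reshape(-1,1,3),cv2.Rodrigues(R)[0],t,K,d)[0].reshape(-1,2)
def snap(n,f):
    c=cam(n); im=robot.capture(n); cv2.imwrite('pics/'+f+'.png',im[:,:,::-1]); return c,im
E
python3 - <<'E'
from h import *
for n in('scene','top'):
    c,im=snap(n,n+'0'); print(n,(-c[2].T@c[3]).round(),c[2].round(2).tolist(),c[0][0,0])
s=robot.observe();print(s['clock'],s['orientation'],s['wrist_force'],s['gripper_width'])
E
```

```text
scene [979. 271. 999.] [[-0.5, 0.87, -0.0], [0.75, 0.43, -0.51], [-0.44, -0.25, -0.86]] 466.8138075044145
top [ 3.230e+02 -1.000e+00  1.581e+03] [[0.0, -1.0, 0.01], [-0.99, -0.0, -0.13], [0.13, -0.01, -0.99]] 561.4336883540827
0.1 [-8.38596728e-04  9.81834792e-01  1.89735966e-01  2.02388098e-05] [ 0.15216219  1.09944498 -0.06609686] 91.64160842330723
```

View pics/top0.png

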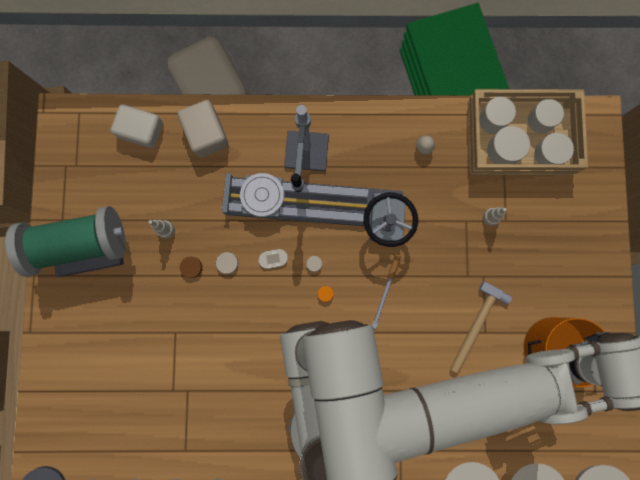

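View pics/scene0.png

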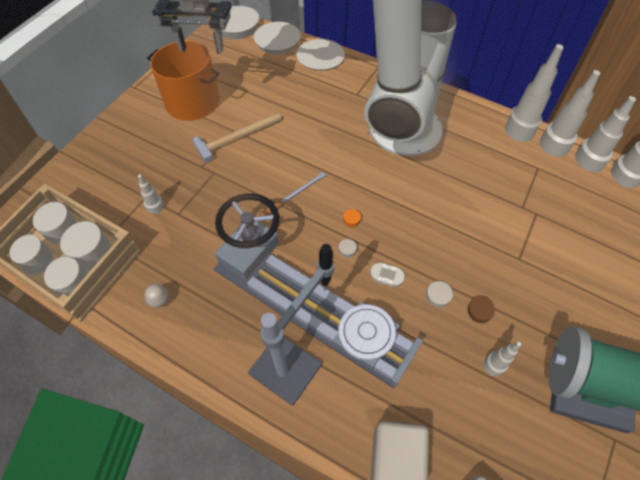

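Top view: large beige disc (227,263), with its brown look-alike at (191,267). The small beige disc is at (314,264), the oval dish at (272,259), and the orange look-alike at (326,294). The plate is at (262,195), the wheel at (390,219), the handpiece at (297,183), and the turrets at (163,230) and (492,215). The beige round ones fit the description. I'll confirm this in a crop and measure.

```bash
cat > m.py <<'E'
from h import *
T=cam('top');S=cam('scene')
it=cv2.imread('pics/top0.png');isc=cv2.imread('pics/scene0.png')
def blob(im,uv,r=22,ztop=0):
    # stone: low saturation, bright
    x0,y0=uv[0]-r,uv[1]-r; c=cv2.cvtColor(im[y0:y0+2*r,x0:x0+2*r],cv2.COLOR_BGR2HSV)
    m=((c[...,1]<75)&(c[...,2]>110)).astype(np.uint8)
    n,l,st,ce=cv2.connectedComponentsWithStats(m); k=l[r,r]
    return ce[k]+[x0,y0],st[k].tolist()
for nm,a,b in(('large',(227,263),(440,293)),('small',(314,264),(347,247))):
    p,s=blob(it,a);q,s2=blob(isc,b)
    print(nm,p,s,px2w(T,[p],16).round(1),'|',q,s2,px2w(S,[q],16).round(1))
print('plate',px2w(T,[(262,195)],68).round(1),px2w(S,[(367,331)],68).round(1))
print('wheel',px2w(T,[(390,219.5)],125).round(1),px2w(S,[(247,220)],125).round(1))
print('handpiece top',px2w(T,[(296.5,180)],310).round(1),px2w(S,[(326,249)],310).round(1))
print('turrets foot',px2w(T,[(167,232),(489,218)],10).round(1),px2w(S,[(497,368),(154,207)],5).round(1))
print('bed ends',px2w(T,[(226,196),(398,208)],40).round(1))
e=np.vstack([np.hstack([cv2.resize(it[160:310,150:350],(800,600))[:,:][::1]])])
cv2.imwrite('pics/crop1.png',cv2.resize(it[150:300,180:380],(800,600),interpolation=cv2.INTER_CUBIC))
cv2.imwrite('pics/crop2.png',cv2.resize(it[165:275,350:430],(436,600),interpolation=cv2.INTER_CUBIC))
cv2.imwrite('pics/crop3.png',np.hstack([cv2.resize(isc[185:385,200:440],(720,600),interpolation=cv2.INTER_CUBIC)]))
E
python3 m.py
```

```text
large [226.23705722 262.4386921 ] [11, 11, 22, 22, 367] [[454.1 289.9  16. ]] | [439.01245552 293.46619217] [8, 10, 27, 26, 562] [[456.8 290.5  16. ]]
small [313.79473684 263.27894737] [14, 14, 16, 16, 190] [[452.1  45.8  16. ]] | [347.11724138 247.72413793] [13, 13, 19, 20, 290] [[455.4  47.9  16. ]]
plate [[635.1 187.2  68. ]] [[639.5 190.9  68. ]]
wheel [[ 558.7 -156.9  125. ]] [[ 562.2 -155.8  125. ]]
handpiece top [[620.7  78.1 310. ]] [[632.1  84.6 310. ]]
turrets foot [[ 540.2  459.4   10. ]
 [ 582.2 -450.    10. ]] [[ 552.7  473.1    5. ]
 [ 593.5 -452.     5. ]]
bed ends [[ 637.7  290.8   40. ]
 [ 605.  -188.7   40. ]]
```

View pics/crop1.png

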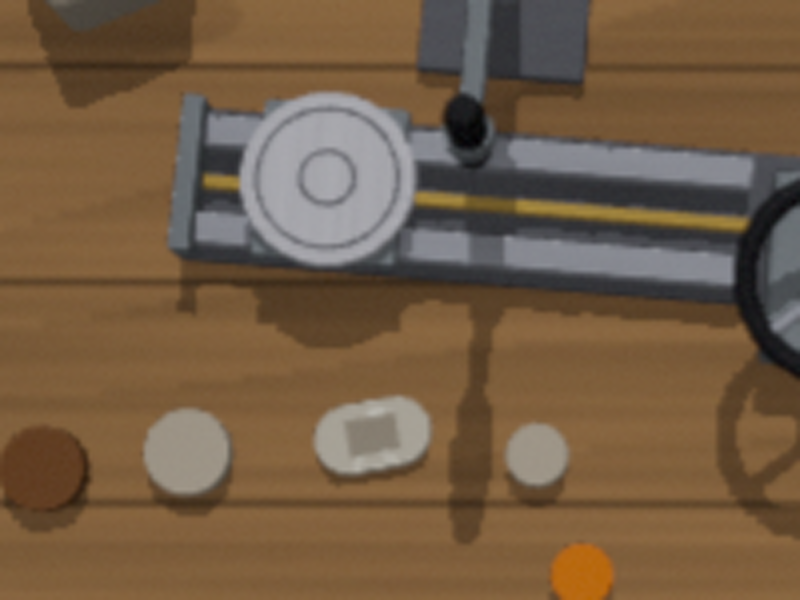

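View pics/crop3.png

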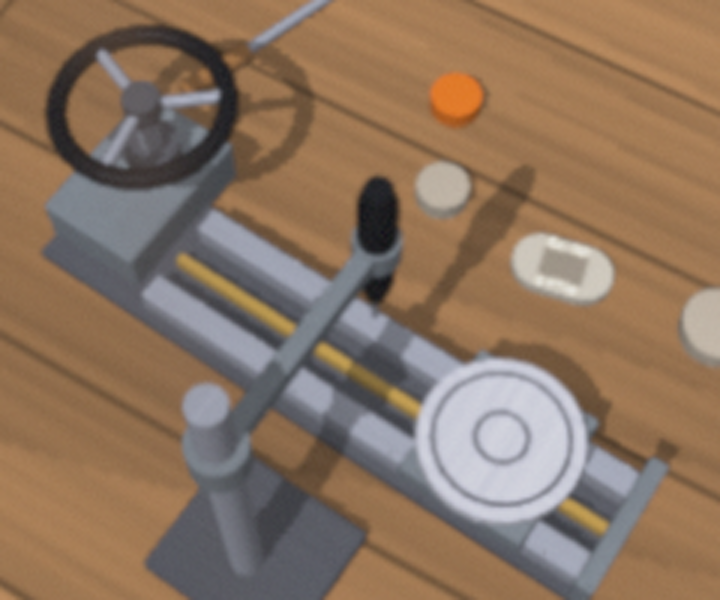

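View pics/crop2.png

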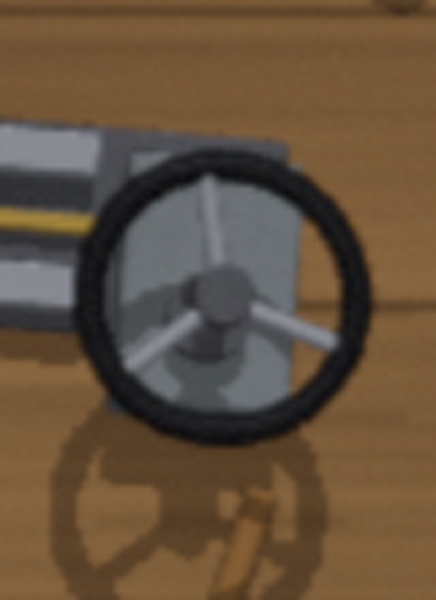

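Crops confirm it: the plain beige round blobs measure 61 mm and 44 mm. The oval dish has a square mark, and the brown and orange pieces are the look-alikes. The wheel's spokes sit at about 8°, 128° and −112°. I'm moving to the large disc, closing along x.

>>> play_rows:
  deltas:
    - [[0, 0, 0.1, 0.07, 0.24, 0, 1], [0, 0, 0.1, 0.07, 0.24, 0, 1], [0, 0, 0.1, 0.07, 0.24, 0, 1], [0, 0, 0.1, 0.07, 0.24, 0, 1], [0, 0, 0.1, 0.07, 0.24, 0, 1], [0, 0, 0.1, 0.07, 0.24, 0, 1], [0, 0, 0.1, 0.07, 0.24, 0, 1], [0, 0, 0.058, 0.07, 0.24, 0, 1], [0, 0, 0, 0.07, 0.24, 0, 1], [0, 0, 0, 0.07, 0.24, 0, 1]]

```text
clock: 1.35
ee_pos: [354.2, -51.9, 404.5]
orientation: [0.0, 0.707, 0.708, 0.0]
wrist_force: [0.1, 0.0, -0.5]
gripper_width: 92.2
finger_force: 0.0
```

>>> play_rows:
  deltas:
    - [[0, 0, 0, 0.063, 0.214, -0.03, 1], [0, 0, 0, 0.063, 0.214, -0.03, 1], [0, 0, 0, 0.063, 0.214, -0.03, 1], [0, 0, 0, 0.063, 0.214, -0.03, 1], [0, 0, 0, 0.063, 0.214, -0.03, 1], [0, 0, 0, 0.063, 0.214, -0.03, 1], [0, 0, 0, 0.063, 0.214, -0.03, 1], [0, 0, 0, 0.063, 0.214, -0.03, 1], [0, 0, 0, 0, 0, 0, 1]]

```text
clock: 2.48
ee_pos: [454.8, 290.7, 355.3]
orientation: [-0.001, 0.705, 0.709, -0.001]
wrist_force: [-0.6, -0.5, -0.6]
gripper_width: 92.0
finger_force: 0.0
```

Run:
```python
from h import *
c,im=snap('wrist','w1'); s=robot.observe(); print(s['ee_pos'],s['joints'],(-c[2].T@c[3]).round(1))
print(w2px(c,[[455.5,290,20],[637,189,68]]))
```

```text
[454.74533869 289.49929776 355.72634483] [ 3.42690152e-01  1.08918430e-01  1.75094484e+00 -3.02896081e-04
  1.28386442e+00  3.39135686e-01] [454.6 367.6 335.9]
[[326.00651464 223.72910388]
 [533.91971961 351.34486291]]
```

View pics/w1.png

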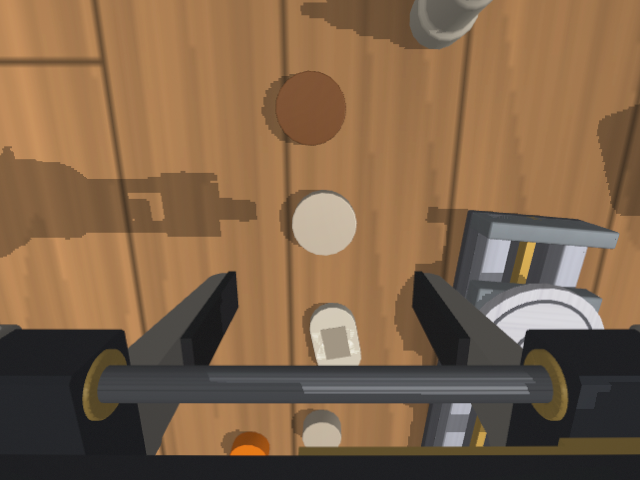

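The wrist view shows the large disc at about (324,223), within 2 px of where I predicted it. The brown one is at (311,107) and the plate at (540,345). I'll refine by segmentation.

```bash
cat >> h.py <<'E'
def stone(im,uv,r,smax=95,vmin=120):
    uv=np.round(uv).astype(int); x0,y0=np.maximum(uv-r,0); c=cv2.cvtColor(np.ascontiguousarray(im[y0:uv[1]+r,x0:uv[0]+r]),cv2.COLOR_RGB2HSV)
    m=((c[...,1]<smax)&(c[...,2]>vmin)).astype(np.uint8)
    l=cv2.connectedComponents(m)[1]; k=l[uv[1]-y0,uv[0]-x0]
    cn=max(cv2.findContours((l==k).astype(np.uint8),0,1)[0],key=len)
    e=cv2.fitEllipse(cv2.convexHull(cn)); return np.array(e[0])+[x0,y0],e[1],c[uv[1]-y0,uv[0]-x0]
E
python3 - <<'E'
from h import *
c=cam('wrist');im=cv2.imread('pics/w1.png')[:,:,::-1]
p,ax,hsv=stone(im,(324,223),60); print(p,ax,hsv,px2w(c,[p],20))
E
```

```text
[324.00574875 223.34344482] (63.232025146484375, 65.33082580566406) [ 18  46 199] [[453.68300472 288.8847591   20.        ]]
```

>>> play_rows:
  deltas:
    - [[0, 0, 0, 0, 0, -0.15, 1], [0, 0, 0, 0, 0, -0.15, 1], [0, 0, 0, 0, 0, -0.15, 1], [0, 0, 0, 0, 0, -0.15, 1], [0, 0, 0, 0, 0, -0.15, 1], [0, 0, 0, 0, 0, -0.056, 1], [0, 0, 0, 0, 0, 0, 1], [0, 0, 0, 0, 0, 0, 0], [0, 0, 0, 0, 0, 0, 0], [0, 0, 0, 0, 0, 0, 0]]

```text
clock: 3.78
ee_pos: [455.3, 289.0, 196.2]
orientation: [0.0, 0.706, 0.708, 0.001]
wrist_force: [-1.4, 0.2, 0.8]
gripper_width: 64.2
finger_force: 0.6
```

>>> play_rows:
  deltas:
    - [[0, 0, 0, 0, 0, 0, 0], [0, 0, 0, 0, 0, 0, 0], [0, 0, 0, 0, 0, 0, 0]]

```text
clock: 4.15
ee_pos: [455.1, 288.9, 196.0]
orientation: [-0.0, 0.706, 0.708, -0.0]
wrist_force: [-2.8, -0.9, 6.3]
gripper_width: 58.9
finger_force: 30.0
```

>>> play_rows:
  deltas:
    - [[0, 0, 0, 0, 0, 0.1, 0], [0, 0, 0, 0, 0, 0.15, 0], [0, 0, 0, 0, 0, 0.15, 0], [0, 0, 0, 0, 0, 0.15, 0], [0, 0, 0, 0, 0, 0.1, 0], [0, 0, 0, 0, 0, 0, 0]]

```text
clock: 4.9
ee_pos: [455.5, 289.0, 326.7]
orientation: [0.001, 0.707, 0.708, 0.002]
wrist_force: [1.0, -0.5, -0.8]
gripper_width: 59.3
finger_force: 30.0
```

Run:
```python
from h import *
from scipy.optimize import least_squares
c,im=snap('wrist','w2'); print(robot.observe()['ee_pos'])
for n,uv,f in(('top',(262,195),'top0'),('scene',(367,331),'scene0')):
    c=cam(n);g=cv2.GaussianBlur(cv2.imread('pics/'+f+'.png'),(0,0),.7).astype(float).sum(2)
    # radial edge fit: maximise mean inner-outer contrast over circle
    C0=px2w(c,[uv],68)[0]; a=np.linspace(0,2*np.pi,90,endpoint=False)
    def ring(C,r):
        q=w2px(c,np.c_[C[0]+r*np.cos(a),C[1]+r*np.sin(a),np.full(90,68)]).astype(np.float32)
        return cv2.remap(g.astype(np.float32),q[:,:1],q[:,1:],1).ravel()
    best=[]
    for dx in np.arange(-8,8.1,.5):
        for dy in np.arange(-8,8.1,.5):
            C=C0+[dx,dy,0]; best.append((np.mean(np.minimum(ring(C,57)-ring(C,63),150)),C[0],C[1]))
    best.sort(reverse=True); b=np.array(best[:8]);print(n,b[:,1:].mean(0),b[:,1:].std(0))
```

```text
[455.03518869 288.780269   325.29103439]
top [638.32988733 188.93211694] [0.55901699 0.25      ]
scene [638.95990501 189.68360021] [0.61237244 0.25      ]
```

>>> play_rows:
  deltas:
    - [[0, 0, 0, 0.153, -0.083, 0, 0], [0, 0, 0, 0.153, -0.083, 0, 0], [0, 0, 0, 0.153, -0.083, 0, 0], [0, 0, 0, 0.153, -0.083, 0, 0], [0, 0, 0, 0.153, -0.083, 0, 0], [0, 0, 0, 0.15, -0.083, 0, 0], [0, 0, 0, 0, 0, -0.15, 0], [0, 0, 0, 0, 0, -0.11, 0], [0, 0, 0, 0, 0, 0, 0], [0, 0, 0, 0, 0, 0, 0]]

```text
clock: 6.2
ee_pos: [637.9, 189.6, 273.9]
orientation: [0.0, 0.706, 0.708, 0.0]
wrist_force: [0.1, -0.2, -1.1]
gripper_width: 59.3
finger_force: 30.0
```

Run:
```python
from h import *
P=[]
for i in range(6):
    im=robot.capture('top');s=robot.observe();P.append(np.r_[s['ee_pos'],s['wrist_force']])
print(np.mean(P,0).round(2),s['gripper_width'])
```

```text
[ 6.3829e+02  1.8946e+02  2.7477e+02 -1.5000e-01 -7.0000e-02 -8.9000e-01] 59.00466385839764
```

>>> play_rows:
  deltas:
    - [[0, 0, 0, 0, 0, -0.03, 0], [0, 0, 0, 0, 0, -0.015, 0], [0, 0, 0, 0, 0, 0, 0]]

```text
clock: 6.88
ee_pos: [637.9, 189.2, 264.2]
orientation: [-0.0, 0.707, 0.708, -0.0]
wrist_force: [0.6, -0.4, -1.7]
gripper_width: 59.5
finger_force: 30.0
```

>>> play_rows:
  deltas:
    - [[0, 0, 0, 0, 0, -0.005, 0], [0, 0, 0, 0, 0, 0, 0]]

```text
clock: 7.12
ee_pos: [638.0, 189.2, 264.0]
orientation: [0.0, 0.707, 0.708, -0.0]
wrist_force: [-2.6, 0.1, 3.7]
gripper_width: 59.2
finger_force: 30.0
```

>>> play_rows:
  deltas:
    - [[0, 0, 0, 0, 0, 0, 0.8], [0, 0, 0, 0, 0, 0, 0.8], [0, 0, 0, 0, 0, 0, 0.8], [0, 0, 0, 0, 0, 0.15, 0.9], [0, 0, 0, 0, 0, 0.2, 0.9], [0, 0, 0, -0.15, 0, 0.1, 0.9], [0, 0, 0, -0.25, 0, 0, 0.9], [0, 0, 0, -0.25, 0, 0, 0.9], [0, 0, 0, -0.25, 0, 0, 0.9], [0, 0, 0, 0, 0, 0, 0.9]]

```text
clock: 8.38
ee_pos: [455.0, 189.4, 352.3]
orientation: [-0.001, 0.706, 0.708, -0.001]
wrist_force: [0.3, -0.8, -0.2]
gripper_width: 83.0
finger_force: 0.0
```

```bash
cat > chk.py <<'E'
from h import *
import sys
def fit(c,g,uv,z,r,w=3,span=6,n=72):
    C0=px2w(c,[uv],z)[0]; a=np.linspace(0,2*np.pi,n,endpoint=False)
    def ring(C,r):
        q=w2px(c,np.c_[C[0]+r*np.cos(a),C[1]+r*np.sin(a),np.full(n,z)]).astype(np.float32)
        return cv2.remap(g,q[:,:1],q[:,1:],1)[:,0]
    b=[]
    for dx in np.arange(-span,span+.1,.5):
        for dy in np.arange(-span,span+.1,.5):
            C=C0+[dx,dy,0]; d=np.linalg.norm(ring(C,r-w)-ring(C,r+w),axis=1)
            b.append((np.mean(np.minimum(d,100)),C[0],C[1]))
    b.sort(reverse=True); return np.array(b[:8])[:,1:].mean(0),b[0][0]
def run(tag,items):
    for n in('top','scene'):
        c,im=snap(n,n+tag); g=cv2.GaussianBlur(im,(0,0),.6).astype(np.float32)
        for nm,X,r in items:
            p,v=fit(c,g,w2px(c,[X])[0],X[2],r); print(n,nm,p.round(1),round(v,1))
E
python3 - <<'E'
from chk import *
print(robot.observe()['ee_pos'])
run('1',[('plate',(638.3,189.3,68),60),('large',(638.3,189.3,88),30),('small',(453.7,46.8,20),22)])
c=cam('top');im=cv2.imread('pics/top1.png');u=w2px(c,[(638,189,68)])[0].astype(int)
d=cv2.imread('pics/scene1.png');v=w2px(cam('scene'),[(638,189,68)])[0].astype(int)
f=lambda i,p:cv2.resize(i[p[1]-40:p[1]+40,p[0]-40:p[0]+40],(400,400),interpolation=cv2.INTER_CUBIC)
cv2.imwrite('pics/p1.png',np.hstack([f(im,u),f(d,v)]))
E
```

```text
[455.00374384 189.44029111 352.26953527]
top plate [638.  188.7] 86.8
top large [639.5 188.6] 37.6
top small [452.3  45.9] 76.1
scene plate [639.  189.8] 96.1
scene large [644.1 192.3] 56.9
scene small [453.9  46.8] 78.8
```

View pics/p1.png

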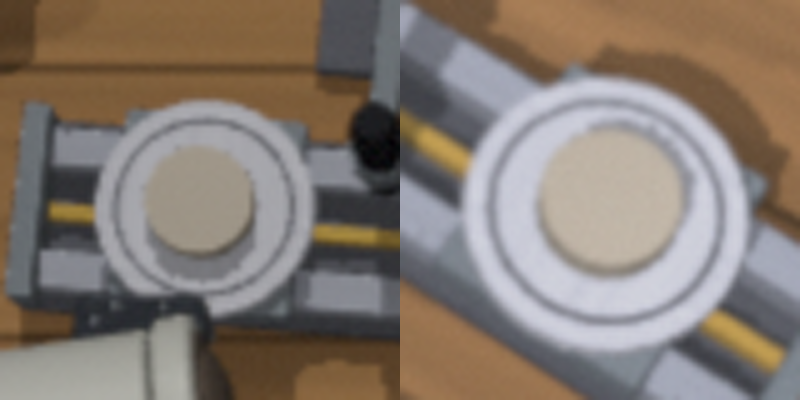

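Both halves show the large disc flat on the plate, at about (197,200) left and (612,200) right. The plate centres are at about (205,207) and (606,214). The edge fit is confused by shadow, so I'll fit silhouettes by colour instead.

```bash
cat > sil.py <<'E'
from h import *
from scipy.optimize import fsolve
A=np.linspace(0,2*np.pi,60)
def sil(c,im,X,r,h,lo=28,hi=90,z0=None):
    u=w2px(c,[(X[0],X[1],X[2]+h/2)])[0].round().astype(int); k=30
    y0,x0=u[1]-k,u[0]-k; w=cv2.resize(np.ascontiguousarray(im[y0:y0+2*k,x0:x0+2*k]),None,fx=4,fy=4,interpolation=cv2.INTER_CUBIC)
    H=cv2.cvtColor(w,cv2.COLOR_RGB2HSV); m=((H[...,1]>lo)&(H[...,1]<hi)&(H[...,0]<32)&(H[...,2]>60)).astype(np.uint8)
    m=cv2.morphologyEx(m,cv2.MORPH_OPEN,np.ones((5,5)))
    n,l,st,ce=cv2.connectedComponentsWithStats(m); j=l[4*k,4*k]; p=(ce[j]+.5)/4-.5+[x0,y0]; area=st[j][4]/16
    def model(q):
        P=np.array([(q[0]+r*np.cos(a),q[1]+r*np.sin(a),z) for z in(X[2],X[2]+h) for a in A])
        hu=cv2.convexHull(w2px(c,P).astype(np.float32)); M=cv2.moments(hu); return np.array([M['m10'],M['m01']])/M['m00'],M['m00']
    q=fsolve(lambda q:model(q)[0]-p,X[:2],epsfcn=1e-2); return q.round(1),round(area),round(model(q)[1])
E
python3 - <<'E'
from sil import *
for n in('top','scene'):
    c=cam(n);im=cv2.imread(f'pics/{n}1.png')[:,:,::-1]
    print(n,sil(c,im,(638,189,68),30,20),sil(c,im,(453.5,46.5,0),22,20))
    im=cv2.imread(f'pics/{n}0.png')[:,:,::-1];print(sil(c,im,(455,289,0),30,20))
E
```

```text
top (array([638.1, 189.7]), 354, 414) (array([452.1,  45.8]), 208, 203)
(array([453.9, 290. ]), 393, 392)
scene (array([638.8, 190.8]), 582, 721) (array([452. ,  46.5]), 309, 294)
(array([453.6, 290.5]), 592, 575)
```

Large disc is within about 1 mm of the plate centre. Now the small disc at about (453, 46), with a partial opening because the orange piece is near.

>>> play_rows:
  deltas:
    - [[0, 0, 0, -0.002, -0.18, 0, 0.7], [0, 0, 0, -0.002, -0.18, 0, 0.7], [0, 0, 0, -0.002, -0.18, 0, 0.7], [0, 0, 0, -0.002, -0.177, 0, 0.7], [0, 0, 0, 0, 0, -0.2, 0.7], [0, 0, 0, 0, 0, -0.2, 0.7], [0, 0, 0, 0, 0, -0.2, 0.7], [0, 0, 0, 0, 0, -0.1, 0.7], [0, 0, 0, 0, 0, 0, 0.7]]

```text
clock: 9.6
ee_pos: [457.1, 45.4, 212.4]
orientation: [-0.001, 0.707, 0.707, -0.001]
wrist_force: [0.7, 0.3, 0.7]
gripper_width: 64.4
finger_force: 0.0
```

```bash
cat > st.py <<'E'
from h import *
P=[]
for i in range(4):
    robot.capture('wrist');s=robot.observe();P.append(np.r_[s['ee_pos'],s['wrist_force']])
print(np.mean(P,0).round(2),np.round(P,1)[:,:3].tolist(),s['gripper_width'],s['clock'],s['joints'][-1])
E
python3 st.py
```

```text
[ 4.5774e+02  4.5430e+01  2.1446e+02  4.0000e-02 -3.5000e-01  2.0000e-02] [[457.6, 45.3, 213.6], [457.9, 45.4, 214.5], [457.8, 45.5, 214.8], [457.7, 45.5, 214.9]] 64.48887257552728 9.8 -0.16610739044745385
```

>>> play_rows:
  deltas:
    - [[0, 0, 0, -0.022, 0.003, 0, 0.7], [0, 0, 0, 0, 0, 0, 0.7], [0, 0, 0, 0, 0, -0.05, 0.7], [0, 0, 0, 0, 0, -0.043, 0.7], [0, 0, 0, 0, 0, 0, 0], [0, 0, 0, 0, 0, 0, 0], [0, 0, 0, 0, 0, 0, 0], [0, 0, 0, 0, 0, 0, 0], [0, 0, 0, 0, 0, 0, 0]]

```text
clock: 10.92
ee_pos: [452.1, 46.4, 195.0]
orientation: [0.0, 0.707, 0.708, 0.0]
wrist_force: [-0.7, -0.3, -1.0]
gripper_width: 43.1
finger_force: 30.0
```

```bash
python3 st.py
```

```text
[ 4.5202e+02  4.6400e+01  1.9494e+02 -4.0000e-02  1.0000e-02 -4.8000e-01] [[452.0, 46.4, 195.0], [452.0, 46.4, 194.9], [452.0, 46.4, 194.9], [452.0, 46.4, 194.9]] 43.303817679262814 11.125 -0.16637400568065033
```

>>> play_rows:
  deltas:
    - [[0, 0, 0, 0, 0, 0.15, 0], [0, 0, 0, 0, 0, 0.2, 0], [0, 0, 0, 0, 0, 0.2, 0], [0, 0, 0, 0, 0.12, 0.15, 0], [0, 0, 0, 0, 0.2, 0.05, 0], [0, 0, 0, 0, 0.2, 0, 0], [0, 0, 0, 0, 0.2, 0, 0], [0, 0, 0, 0, 0, 0, 0]]

```text
clock: 12.12
ee_pos: [451.6, 192.2, 344.8]
orientation: [-0.0, 0.705, 0.709, 0.0]
wrist_force: [0.0, -0.4, -0.2]
gripper_width: 43.3
finger_force: 30.0
```

```bash
python3 st.py
```

```text
[ 4.5192e+02  1.9022e+02  3.4470e+02  6.0000e-02 -1.2000e-01 -9.8000e-01] [[451.7, 191.1, 344.7], [451.9, 190.3, 344.7], [452.0, 189.9, 344.7], [452.1, 189.6, 344.7]] 43.3501539428292 12.325 0.14954317176086926
```

>>> play_rows:
  deltas:
    - [[0, 0, 0, 0.15, 0, 0, 0], [0, 0, 0, 0.15, 0, 0, 0], [0, 0, 0, 0.15, 0, 0, 0], [0, 0, 0, 0.16, 0, 0, 0], [0, 0, 0, 0.16, 0, 0, 0], [0, 0, 0, 0.16, 0.003, 0, 0], [0, 0, 0, 0, 0, -0.1, 0], [0, 0, 0, 0, 0, -0.12, 0], [0, 0, 0, 0, 0, 0, 0]]

```text
clock: 13.45
ee_pos: [636.1, 190.2, 297.1]
orientation: [-0.002, 0.707, 0.707, -0.003]
wrist_force: [-0.5, 0.8, -1.6]
gripper_width: 42.9
finger_force: 30.0
```

```bash
python3 st.py
```

```text
[ 6.3756e+02  1.9069e+02  3.0092e+02  9.0000e-02  1.2000e-01 -1.3000e-01] [[636.9, 190.4, 299.1], [637.5, 190.6, 300.7], [637.9, 190.8, 301.7], [638.1, 190.9, 302.2]] 43.08828160523384 13.65 0.10815649554030109
```

>>> play_rows:
  deltas:
    - [[0, 0, 0, 0, -0.003, -0.05, 0], [0, 0, 0, 0, 0, -0.035, 0], [0, 0, 0, 0, 0, 0, 0], [0, 0, 0, 0, 0, 0, 0], [0, 0, 0, 0, 0, -0.007, 0], [0, 0, 0, 0, 0, 0, 0]]

```text
clock: 14.4
ee_pos: [638.0, 190.5, 282.9]
orientation: [0.0, 0.706, 0.708, 0.0]
wrist_force: [-0.5, -0.3, 1.5]
gripper_width: 43.2
finger_force: 30.0
```

```bash
python3 st.py
```

```text
[ 6.3806e+02  1.9044e+02  2.8289e+02 -1.5300e+00 -1.3000e-01  2.8700e+00] [[638.1, 190.5, 282.9], [638.1, 190.4, 282.9], [638.1, 190.4, 282.9], [638.1, 190.4, 282.9]] 43.041784334237704 14.6 0.10731991619148103
```

>>> play_rows:
  deltas:
    - [[0, 0, 0, 0, 0, 0, 0.65], [0, 0, 0, 0, 0, 0, 0.65], [0, 0, 0, 0, 0, 0, 0.65], [0, 0, 0, 0, 0, 0.15, 0.65], [0, 0, 0, 0, 0, 0.25, 0.65], [0, 0, 0, -0.1, 0, 0.1, 0.65], [0, 0, 0, -0.25, 0, 0, 0.6], [0, 0, 0, -0.25, 0, 0, 0.6], [0, 0, 0, -0.25, 0, 0, 0.5], [0, 0, 0, 0, 0, 0, 0.5]]

```text
clock: 15.85
ee_pos: [465.1, 190.7, 381.4]
orientation: [-0.001, 0.706, 0.708, -0.001]
wrist_force: [1.3, -0.0, -0.5]
gripper_width: 45.8
finger_force: 0.0
```

Run:
```python
from sil import *
from chk import fit
print(robot.observe()['ee_pos'])
out=[]
for n in('top','scene'):
    c,im=snap(n,n+'2');g=cv2.GaussianBlur(im,(0,0),.6).astype(np.float32)
    print(n,'plate',fit(c,g,w2px(c,[(638,189,68)])[0],68,60)[0],'small',sil(c,im,(638,190,88),22,20),fit(c,g,w2px(c,[(638,190,108)])[0],108,22,w=2)[0])
    print(' wheel',fit(c,g,w2px(c,[(560,-156,125)])[0],125,73)[0],fit(c,g,w2px(c,[(560,-156,125)])[0],125,57)[0])
    u=w2px(c,[(638,190,80)])[0].astype(int); v=w2px(c,[(560,-156,125)])[0].astype(int)
    out+=[cv2.resize(im[p[1]-35:p[1]+35,p[0]-35:p[0]+35],(400,290)) for p in(u,v)]
cv2.imwrite('pics/p2.png',np.vstack([np.hstack(out[:2]),np.hstack(out[2:])])[:,:,::-1])
```

```text
[465.09229252 190.67331322 381.373809  ]
top plate [638.0625 188.5625] small (array([634.1, 187.1]), 352, 236) [639.5625 191.5625]
 wheel [ 559.9375 -157.5625] [ 560.5625 -158.0625]
scene plate [639.   189.75] small (array([646.4, 192.6]), 580, 426) [639.4375 188.4375]
 wheel [ 560.75 -157.  ] [ 561.5  -156.75]
```

View pics/p2.png

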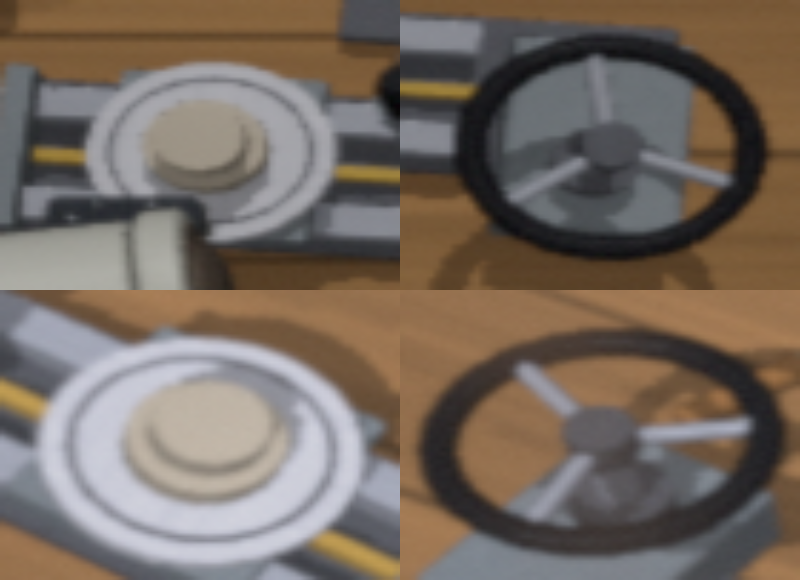

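The small disc sits centred on the large one, stacked on the plate at about (205,145) in the top crop. The wheel hub is at (612,145). I'll go to the wheel now and pinch the rim at −52°, between the spokes.

>>> play_rows:
  deltas:
    - [[0, 0, 0, 0, -0.2, 0, 0.45], [0, 0, 0, 0, -0.2, 0, 0.45], [0, 0, 0, 0, -0.2, 0, 0.45], [0, 0, -0.1, 0, -0.2, 0, 0.45], [0, 0, -0.1, 0, -0.2, 0, 0.45], [0, 0, -0.1, 0.1, -0.2, 0, 0.45], [0, 0, -0.1, 0.15, -0.2, 0, 0.45], [0, 0, -0.1, 0.15, -0.2, 0, 0.45], [0, 0, -0.078, 0.15, -0.2, 0, 0.45], [0, 0, 0, 0.12, -0.2, 0, 0.45]]

```text
clock: 17.2
ee_pos: [604.1, -212.3, 382.4]
orientation: [0.001, 0.946, 0.325, 0.001]
wrist_force: [0.4, 1.2, 0.3]
gripper_width: 41.6
finger_force: 0.0
```

```bash
python3 st.py
python3 - <<'E'
from h import *
print(robot.observe()['orientation'],robot.observe()['joints'])
S=cam('scene');T=cam('top')
print('tip',px2w(S,[(325,289.3)],140)); print('bed ends from top',px2w(T,[(225.5,196),(390,219.5)],68))
c,im=snap('scene','scene3');c,i2=snap('top','top3')
for f,c,im in(('s',S,im),('t',T,i2)):
    p=w2px(c,[(625,83,160)])[0].astype(int);print(p)
    cv2.imwrite('pics/b_'+f+'.png',cv2.resize(im[p[1]-45:p[1]+45,p[0]-30:p[0]+30],(400,600),interpolation=cv2.INTER_CUBIC)[:,:,::-1])
a=cv2.imread('pics/b_s.png');b=cv2.imread('pics/b_t.png');cv2.imwrite('pics/b.png',np.hstack([a,b]))
E
```

```text
[ 6.0383e+02 -2.1361e+02  3.8176e+02 -1.3200e+00 -1.5000e-01  3.3000e-01] [[605.1, -216.7, 381.8], [604.1, -214.4, 381.7], [603.4, -212.4, 381.7], [602.8, -210.9, 381.9]] 41.33431659271207 17.4 0.3821842339347695
[-1.65208158e-04  9.45544903e-01  3.25491641e-01  2.12058644e-05] [-5.25499423e-01  3.37030250e-01  1.43015611e+00  2.53234449e-04
  1.37462829e+00  3.82184234e-01]
tip [[629.09409948  83.06855875 140.        ]]
bed ends from top [[ 631.98512878  286.8427091    68.        ]
 [ 567.96164748 -162.98638298   68.        ]]
[326 283]
[298 191]
```

View pics/b.png

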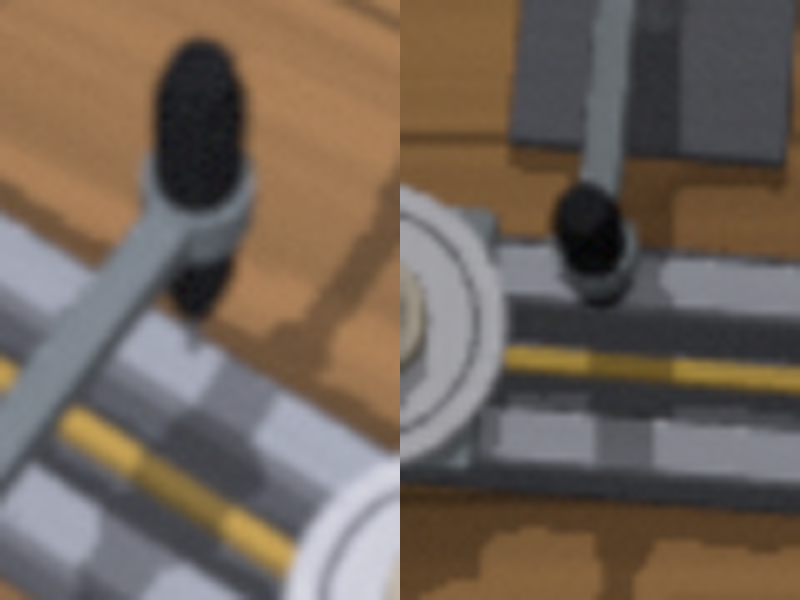

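The bit tip is at about (196,350) in the left crop, which is scene px (325.4,290.5). The handpiece cap is at crop (200,80), scene (326,250), and at top px (295.5,177). The bit lies over the bed's centre line.

Run:
```python
from h import *
S=cam('scene');T=cam('top')
print('tip',px2w(S,[(325.4,290.5)],140),'cap scene',px2w(S,[(326,250)],310),'cap top',px2w(T,[(295.5,177.5)],310))
g=px2w(T,[(231.3,195.5),(366.3,205.8)],35);d=g[1]-g[0];d/=np.linalg.norm(d);print('bed dir',d,'rod',g)
for P in([638.3,189.2,0],):
  for B in(px2w(S,[(325.4,290.5)],140)[0],px2w(T,[(295.5,177.5)],310)[0],px2w(S,[(326,250)],310)[0]):
    r=B-P; print('along',r[:2]@d[:2],'across',r[0]*d[1]-r[1]*d[0])
s=robot.observe();print(s['ee_pos'])
```

```text
tip [[631.00403882  85.07937306 140.        ]] cap scene [[633.83677798  85.53413939 310.        ]] cap top [[626.56817252  80.43006714 310.        ]]
bed dir [-0.07460611 -0.99721308  0.        ] rod [[ 640.19743074  276.98303925   35.        ]
 [ 611.94662606 -100.62774185   35.        ]]
along 104.37477444032886 across -0.49240716283120456
along 109.34206585004031 across 3.5842301024870604
along 103.70993584874657 across -3.283323358265739
[ 602.24916299 -209.33175688  382.42913587]
```

>>> play_rows:
  deltas:
    - [[0, 0, 0, 0, 0, 0, 0.45], [0, 0, 0, 0, 0, -0.15, 0.45], [0, 0, 0, 0, 0, -0.1, 0.45], [0, 0, 0, 0, 0, 0, 0.45], [0, 0, 0, 0, 0, 0, 0.45]]

```text
clock: 18.12
ee_pos: [602.3, -209.5, 333.4]
orientation: [0.0, 0.945, 0.326, 0.0]
wrist_force: [0.9, 0.7, 0.5]
gripper_width: 41.6
finger_force: 0.0
```

```bash
python3 st.py
```

```text
[ 6.0235e+02 -2.0974e+02  3.3383e+02 -6.3000e-01 -1.1000e-01  5.5000e-01] [[602.4, -209.7, 333.9], [602.4, -209.8, 333.9], [602.4, -209.8, 333.9], [602.3, -209.7, 333.7]] 41.31362519645508 18.325 0.3819979925319869
```

>>> play_rows:
  deltas:
    - [[0, 0, 0, -0.008, 0.006, -0.06, 0.45], [0, 0, 0, 0, 0, -0.07, 0.45], [0, 0, 0, 0, 0, -0.06, 0.45], [0, 0, 0, 0, 0, 0, 0.45], [0, 0, 0, 0, 0, 0, 0], [0, 0, 0, 0, 0, 0, 0], [0, 0, 0, 0, 0, 0, 0], [0, 0, 0, 0, 0, 0, 0], [0, 0, 0, 0, 0, 0, 0]]

```text
clock: 19.45
ee_pos: [600.4, -208.0, 295.0]
orientation: [-0.0, 0.945, 0.326, -0.0]
wrist_force: [-3.5, 3.2, 5.9]
gripper_width: 15.9
finger_force: 29.6
```

```bash
python3 st.py
python3 - <<'E'
import numpy as np
# chords for steps of 9 deg from -52 about wheel centre (radius 65), in shares of 0.2 m
for a in range(-52,110,9):
    p=lambda t:65*np.array([np.cos(np.radians(t)),np.sin(np.radians(t))]); print(a,((p(a+9)-p(a))/200).round(4))
E
```

```text
[ 600.37 -208.03  295.03   -3.45    3.77    5.3 ] [[600.4, -208.0, 295.0], [600.4, -208.0, 295.0], [600.4, -208.0, 295.0], [600.4, -208.0, 295.0]] 15.86183601423255 19.65 0.38219230637612694
-52 [0.0376 0.0345]
-43 [0.0317 0.0399]
-34 [0.0251 0.0444]
-25 [0.0179 0.0478]
-16 [0.0102 0.05  ]
-7 [0.0022 0.0509]
2 [-0.0058  0.0507]
11 [-0.0136  0.0491]
20 [-0.0211  0.0464]
29 [-0.0281  0.0425]
38 [-0.0345  0.0376]
47 [-0.0399  0.0317]
56 [-0.0444  0.0251]
65 [-0.0478  0.0179]
74 [-0.05    0.0102]
83 [-0.0509  0.0022]
92 [-0.0507 -0.0058]
101 [-0.0491 -0.0136]
```

Pinched the rim at 15.9 mm. I'll turn CCW a little and check.

>>> play_rows:
  deltas:
    - [[0, 0, 0.05, 0.0195, 0.017, 0, 0], [0, 0, 0.05, 0.0181, 0.0175, 0, 0], [0, 0, 0.1, 0.0317, 0.0399, 0, 0], [0, 0, 0.1, 0.0251, 0.0444, 0, 0], [0, 0, 0.1, 0.0179, 0.0478, 0, 0], [0, 0, 0.05, 0.006, 0.0249, 0, 0], [0, 0, 0, 0, 0, 0, 0], [0, 0, 0, 0, 0, 0, 0]]

```text
clock: 20.65
ee_pos: [623.2, -170.6, 295.0]
orientation: [-0.001, 0.774, 0.633, -0.002]
wrist_force: [-9.3, 0.8, 8.1]
gripper_width: 15.7
finger_force: 29.6
```

```bash
python3 st.py
cat > pl.py <<'E'
from chk import *
# plate by outer edge along the bed line (top of plate z=68)
P0=np.array([638.3,189.2]);d=np.array([-.0746,-.9972])
for n in('top','scene'):
    c=cam(n);im=robot.capture(n);g=cv2.GaussianBlur(im,(0,0),.6).astype(np.float32);a=np.linspace(0,2*np.pi,120)
    B=[]
    for s in np.arange(0,130,.5):
        C=P0+s*d; f=lambda r:cv2.remap(g,*[q.reshape(-1,1) for q in w2px(c,np.c_[C[0]+r*np.cos(a),C[1]+r*np.sin(a),np.full(120,68)]).astype(np.float32).T],1)[:,0]
        B.append((np.mean(np.minimum(np.linalg.norm(f(57)-f(63),axis=1),100)),s))
    B.sort(reverse=True);print(n,'travel',np.mean([b[1] for b in B[:5]]),B[0])
E
python3 pl.py
```

```text
[ 6.2318e+02 -1.7064e+02  2.9502e+02 -9.6400e+00  2.4000e-01  7.6900e+00] [[623.2, -170.6, 295.0], [623.2, -170.6, 295.0], [623.2, -170.6, 295.0], [623.2, -170.6, 295.0]] 15.468154585409724 20.85 -0.2528794105418899
top travel 28.0 (np.float32(94.11893), np.float64(28.0))
scene travel 27.0 (np.float32(96.57389), np.float64(27.0))
```

>>> play_rows:
  deltas:
    - [[0, 0, 0.05, -0.001, 0.0253, 0, 0], [0, 0, 0.05, 0.001, 0.0253, 0, 0], [0, 0, 0.1, -0.0018, 0.051, 0, 0], [0, 0, 0.1, -0.0097, 0.0501, 0, 0], [0, 0, 0.1, -0.0175, 0.0479, 0, 0], [0, 0, 0.1, -0.0247, 0.0446, 0, 0], [0, 0, 0.1, -0.0314, 0.0402, 0, 0], [0, 0, 0.05, -0.018, 0.018, 0, 0], [0, 0, 0, 0, 0, 0, 0], [0, 0, 0, 0, 0, 0, 0]]

```text
clock: 22.2
ee_pos: [603.5, -110.8, 295.0]
orientation: [0.001, 0.366, 0.93, -0.001]
wrist_force: [-2.4, -4.3, 3.3]
gripper_width: 15.5
finger_force: 30.1
```

```bash
python3 st.py; python3 pl.py; python3 -c "
from h import *
print(robot.observe()['orientation'])"
```

```text
[ 603.51 -110.86  295.03   -3.07   -4.26    3.23] [[603.5, -110.8, 295.0], [603.5, -110.9, 295.0], [603.5, -110.9, 295.0], [603.5, -110.9, 295.0]] 15.546787263450948 22.4 -1.1971968075009671
top travel 68.5 (np.float32(75.59337), np.float64(68.5))
scene travel 66.5 (np.float32(87.333145), np.float64(66.5))
[ 7.44464575e-04  3.66434356e-01  9.30442674e-01 -1.31869735e-03]
```

>>> play_rows:
  deltas:
    - [[0, 0, 0.05, -0.0193, 0.0167, 0, 0], [0, 0, 0.1, -0.0423, 0.0285, 0, 0], [0, 0, 0.1, -0.0462, 0.0216, 0, 0], [0, 0, 0.1, -0.049, 0.0142, 0, 0], [0, 0, 0.1, -0.0506, 0.0062, 0, 0], [0, 0, 0.05, -0.0255, 0, 0, 0], [0, 0, 0, 0, 0, 0, 0], [0, 0, 0, 0, 0, 0, 0]]

```text
clock: 23.5
ee_pos: [557.4, -93.2, 295.0]
orientation: [0.001, -0.017, 1.0, -0.001]
wrist_force: [1.1, -5.8, 0.8]
gripper_width: 15.1
finger_force: 30.1
```

```bash
python3 st.py; python3 pl.py
python3 - <<'E'
from h import *
print(robot.observe()['orientation'])
out=[]
for n in('scene','top'):
    c,im=snap(n,n+'5');p=w2px(c,[(632,95,100)])[0].astype(int);print(p)
    out.append(cv2.resize(im[p[1]-45:p[1]+45,p[0]-30:p[0]+30],(400,600),interpolation=cv2.INTER_CUBIC)[:,:,::-1])
cv2.imwrite('pics/f.png',np.hstack(out))
E
```

```text
[ 5.5741e+02 -9.3220e+01  2.9504e+02  1.0000e-02 -5.1300e+00  1.0800e+00] [[557.4, -93.2, 295.0], [557.4, -93.2, 295.1], [557.4, -93.2, 295.1], [557.4, -93.2, 295.0]] 15.129511586591507 23.7 -1.9828844149831606
top travel 99.5 (np.float32(82.33239), np.float64(99.5))
scene travel 96.5 (np.float32(79.15553), np.float64(96.5))
[ 9.08356757e-04 -1.69738307e-02  9.99854524e-01 -1.41255899e-03]
[329 301]
[294 193]
```

View pics/f.png

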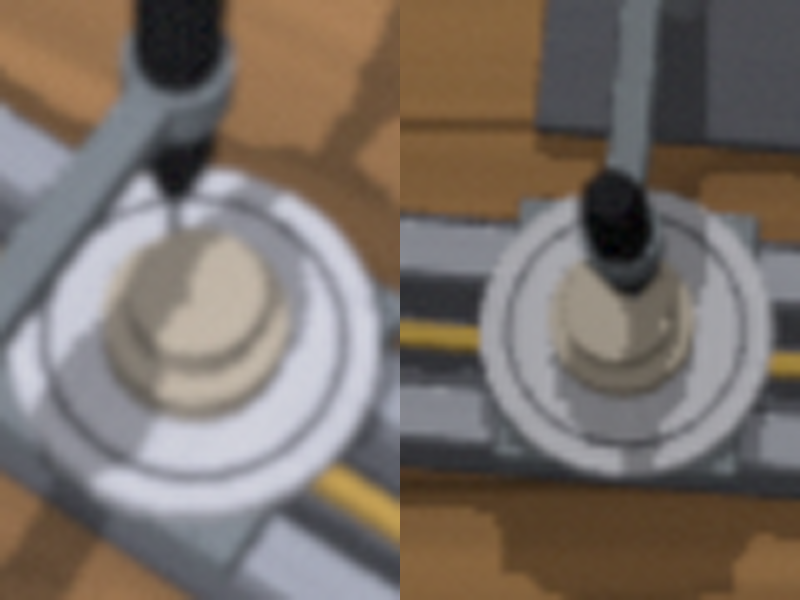

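Scene crop: the plate is centred at about (192,341), the bit tip at (178,233), and the stack is still centred. The top crop shows the cap at (615,203) and the collar at (632,262). I'll compute what travel remains.

Run:
```python
from h import *
S=cam('scene');T=cam('top')
print('scene plate',px2w(S,[(299+192/6.667,256+341/6.667)],68)[0],'tip',px2w(S,[(299+178/6.667,256+233/6.667)],140)[0])
print('top plate',px2w(T,[(264+225/6.667,148+333/6.667)],68)[0],'cap',px2w(T,[(264+215/6.667,148+203/6.667)],310)[0],'collar',px2w(T,[(264+232/6.667,148+258/6.667)],232)[0])
# black handpiece segmentation in both views; model silhouette of cylinder r13 z170..310 vs. its side edges
for n,c,f in(('scene',S,'scene5'),('top',T,'top5')):
    im=cv2.imread(f'pics/{f}.png'); p=w2px(c,[(630,84,300)])[0].round().astype(int)
    k=16;w=im[p[1]-k:p[1]+k,p[0]-k:p[0]+k].max(2); m=(w<55).astype(np.uint8)
    nn,l,st,ce=cv2.connectedComponentsWithStats(m); j=1+np.argmax(st[1:,4]); 
    rows=[(r+p[1]-k,np.flatnonzero((l==j)[r]).min()+p[0]-k,np.flatnonzero((l==j)[r]).max()+p[0]-k) for r in range(2*k) if (l==j)[r].any()]
    print(n,rows)
    for y in(78,80,82,84,86):
        a=np.linspace(0,6.28,40);H=w2px(c,np.array([(630+13*np.cos(t),y+13*np.sin(t),z) for z in(245,310) for t in a])); print(y,H.min(0).round(1),H.max(0).round(1))
```

```text
scene plate [633.35774443  93.31744916  68.        ] tip [631.56619267  86.08982502 140.        ]
top plate [627.14842056  89.24899518  68.        ] cap [624.33405542  78.67999333 310.        ] collar [622.20982014  77.14190209 232.        ]
scene [(np.int64(245), np.int64(324), np.int64(328)), (np.int64(246), np.int64(323), np.int64(328)), (np.int64(247), np.int64(322), np.int64(329)), (np.int64(248), np.int64(322), np.int64(329)), (np.int64(249), np.int64(321), np.int64(330)), (np.int64(250), np.int64(321), np.int64(330)), (np.int64(251), np.int64(320), np.int64(331)), (np.int64(252), np.int64(320), np.int64(331)), (np.int64(253), np.int64(320), np.int64(331)), (np.int64(254), np.int64(320), np.int64(331)), (np.int64(255), np.int64(320), np.int64(331)), (np.int64(256), np.int64(320), np.int64(331)), (np.int64(257), np.int64(320), np.int64(331)), (np.int64(258), np.int64(320), np.int64(331)), (np.int64(259), np.int64(320), np.int64(331)), (np.int64(260), np.int64(320), np.int64(331)), (np.int64(261), np.int64(320), np.int64(331)), (np.int64(262), np.int64(320), np.int64(331)), (np.i
[... 453 characters left out ...]
.int64(292), np.int64(300)), (np.int64(177), np.int64(292), np.int64(300)), (np.int64(178), np.int64(292), np.int64(300)), (np.int64(179), np.int64(292), np.int64(300)), (np.int64(180), np.int64(292), np.int64(300)), (np.int64(181), np.int64(292), np.int64(301)), (np.int64(182), np.int64(292), np.int64(301)), (np.int64(183), np.int64(292), np.int64(301)), (np.int64(184), np.int64(293), np.int64(300)), (np.int64(185), np.int64(293), np.int64(300)), (np.int64(186), np.int64(294), np.int64(300)), (np.int64(187), np.int64(295), np.int64(298))]
78 [290.9 170.6] [303.5 187.6]
80 [290.1 170.6] [302.7 187.6]
82 [289.2 170.6] [301.9 187.6]
84 [288.3 170.5] [301.1 187.6]
86 [287.5 170.5] [300.2 187.6]
```

>>> play_rows:
  deltas:
    - [[0, 0, 0.06, -0.031, -0.0026, 0, 0], [0, 0, 0.06, -0.031, -0.0056, 0, 0], [0, 0, 0, 0, 0, 0, 0], [0, 0, 0, 0, 0, 0, 0]]

```text
clock: 24.4
ee_pos: [545.1, -94.7, 295.0]
orientation: [0.001, -0.111, 0.994, -0.001]
wrist_force: [1.9, -5.3, -0.8]
gripper_width: 15.7
finger_force: 30.1
```

```bash
python3 st.py; python3 pl.py
python3 - <<'E'
from h import *
from scipy.optimize import minimize
o=robot.observe()['orientation'];print(np.degrees(2*np.arctan2(o[2],o[1])))
out=[]
for n in('scene','top'):
    c,im=snap(n,n+'6');p=w2px(c,[(632,90,90)])[0].astype(int);print(p)
    q=w2px(c,[(630.5,84,68)])[0]; print('pred plate centre',q)
    b=w2px(c,np.array([(630.5+60*np.cos(t),84+60*np.sin(t),68) for t in np.linspace(0,6.28,200)]))
    im=cv2.resize(im[p[1]-40:p[1]+40,p[0]-40:p[0]+40],(400,400),interpolation=cv2.INTER_CUBIC)[:,:,::-1].copy()
    for x,y in b: 
        cv2.circle(im,(int((x-p[0]+40.5)*5),int((y-p[1]+40.5)*5)),0,(0,0,255),-1)
    out.append(im)
cv2.imwrite('pics/g.png',np.hstack(out))
E
```

```text
[ 5.4516e+02 -9.4710e+01  2.9506e+02  1.5900e+00 -4.8500e+00  3.2000e-01] [[545.2, -94.7, 295.1], [545.2, -94.7, 295.1], [545.2, -94.7, 295.0], [545.2, -94.7, 295.1]] 15.517526563974402 24.6 -2.1829041476834563
top travel 107.0 (np.float32(81.16867), np.float64(106.5))
scene travel 106.5 (np.float32(74.37894), np.float64(106.5))
192.75154811029572
[326 301]
pred plate centre [324.67899841 304.07664474]
[297 194]
pred plate centre [299.67627947 196.75031954]
```

View pics/g.png

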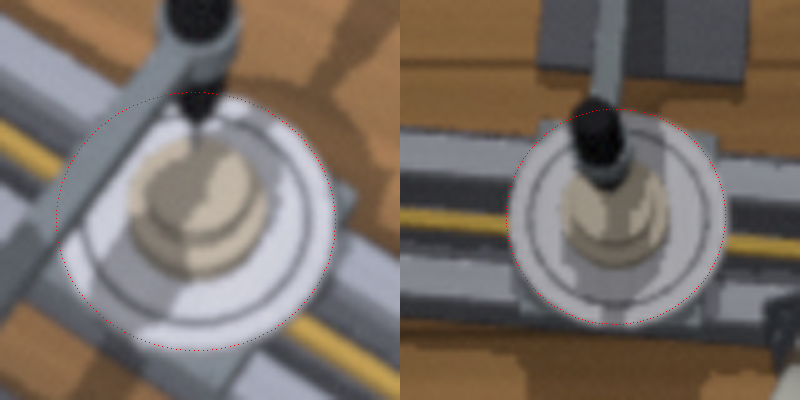

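Plate travel is about 107 mm, so plate centre y ≈ 82.8. The handpiece silhouettes in both cameras put the bit at y ≈ 81.5–82. In both crops the plate matches the predicted ring and the stack sits centred below the bit. Releasing the rim now.

>>> play_rows:
  deltas:
    - [[0, 0, 0, 0, 0, 0, 0.45], [0, 0, 0, 0, 0, 0, 0.45], [0, 0, 0, 0, 0, 0, 0.45], [0, 0, 0, 0, 0, 0.1, 0.45], [0, 0, 0, 0, 0, 0.2, 0.45], [0, 0, 0, 0, 0, 0.2, 0.45], [0, 0, 0, -0.2, -0.2, 0, 0.45], [0, 0, 0, -0.2, -0.2, 0, 0.45], [0, 0, 0, 0, -0.2, 0, 0.45], [0, 0, 0, 0, 0, 0, 0.45]]

```text
clock: 26.05
ee_pos: [463.9, -215.6, 394.5]
orientation: [0.0, -0.11, 0.994, -0.0]
wrist_force: [0.4, -0.0, -0.3]
gripper_width: 41.3
finger_force: 0.0
```

```bash
python3 st.py; python3 pl.py
python3 - <<'E'
from sil import *
for n in('scene','top'):
    c,im=snap(n,n+'7'); im=im[:,:,::-1]
    H0=cv2.imread(f'pics/{n}2.png'); p=w2px(c,[(630.5,83,88)])[0];q=w2px(c,[(638.3,189.2,88)])[0]
    for I,u in((im,p),(H0,q)):
        u=u.astype(int);w=cv2.cvtColor(np.ascontiguousarray(I[u[1]-22:u[1]+22,u[0]-22:u[0]+22]),cv2.COLOR_BGR2HSV)
        m=((w[...,1]>32)&(w[...,0]<32)&(w[...,2]>50)).astype(np.uint8);nn,l,st,ce=cv2.connectedComponentsWithStats(m);j=1+np.argmax(st[1:,4])
        print(n,'stack box rel. to prediction',st[j][:2]-22,st[j][:2]+st[j][2:4]-22)
E
```

```text
[ 4.6454e+02 -2.1349e+02  3.9437e+02  3.5000e-01 -4.0000e-02 -1.1000e-01] [[464.3, -214.4, 394.4], [464.5, -213.6, 394.3], [464.6, -213.1, 394.3], [464.8, -212.9, 394.4]] 41.28381011914449 26.25 -2.4631132024726354
top travel 107.0 (np.float32(81.15124), np.float64(106.5))
scene travel 106.5 (np.float32(74.542656), np.float64(106.5))
scene stack box rel. to prediction [-11 -10] [14 15]
scene stack box rel. to prediction [-12 -10] [14 17]
top stack box rel. to prediction [-9 -8] [12 12]
top stack box rel. to prediction [-9 -9] [12 12]
```

The plate stayed put after release, the stack hasn't shifted relative to the plate, and the arm is clear. Handing in.

```bash
python3 -c "
from bench import robot
print(robot.sign_off())"
```

```text
the job is handed in; nothing more can be done
None
```

I handed the job in at about 26 s with no verdict returned: the discs are stacked centred on the plate, which the handwheel brought under the drill bit to an estimated 1–2 mm (6 mm allowed), and I saw no contact with the turrets.

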